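Free the pinned link from the spring-bar rig

TASK

Take the orange link off the test rig: with the forked tool from its wooden stand, reach down over the bare neck of the spring bar and push the brass collar back, away from the link, keeping it pressed until the link's eye has sprung up; do it gently, never with more than 14 N on the rig. Then stand the tool back in the slot of its stand and set the link down (no dropping) to lie flat inside the blue tray, leaving the yellow tin, the screwdriver and the bearing where they are.

Things in the scene. Friction and masses are not known exactly. Their poses are not given: they have to be found in the camera images.
- rig: Test rig bolted down, fixed. Blue base plate 170 (x) x 145 (y) x 10 mm, centred at y = 28; origin on the bench, x along the link, y along the spring bar (towards its spring), z up. Grey saddle at x = -48 (14 mm along x, top z = 41, cheeks to z = 49) carries the link's plain end. A dark spring barrel lies at x = 47, y = 65 to 95, top z = 61.
- clevis (a point): Rig point x = 47, y = 0, z = 48 mm, rig axes: centre of the clevis, two grey lugs 24 mm along x, 8 mm thick, top z = 60, slot between them y = -11.5 to 11.5. The bar's round tip pins the link's eye here. When freed, a brass spring lifter below raises the link's eye end 14 mm at about 0.1 m/s; the bar, let go, springs back under the raised link.
- neck (a point): Rig point x = 47, y = 27, z = 48 mm, rig axes: on the axis of the steel spring bar, on its bare neck, 6 mm diameter, between the lug's outer face (y = 19.5) and the collar's face (y = 39.5 as drawn). The collar is clamped on the bar up to 5 mm either way along y from the drawing, differently each time and not measured: feel for it.
- collar (a point): Rig point x = 47, y = 39.5, z = 48 mm, rig axes, fixed (does not follow the collar): drawn centre of the brass collar's face towards the link; collar 22 mm diameter, 5 mm thick. Pushing it to +y takes about 6 N to start and 0.25 N more per mm. The bar's tip leaves the eye after 8 to 11.5 mm of travel; at 12.5 mm is a hard stop where force rises at once.
- link: Loose orange bar, 124 x 20 x 16 mm (x, y, z), about 120 g; origin at the centre of its underside. Starts level, parallel to the rig's axes, underside 41 mm above the bench, its eye (a hole along y) pinned at x = +47. Freed, it leans, eye end 14 mm higher, other end on the saddle. Grip its middle across the 20 mm width and lift straight up.
- link_eye (a point): Centre of the link's eye, a hole 10 mm wide and 8 mm high (link x = 47, z = 8 mm); 49 mm above the bench while pinned, about 63 mm when sprung up.
- fork: Loose forked tool, 90 mm tall, 90 g, upright in its stand; origin on its axis at the prong tips, z up. Prongs 6 mm thick (y), 22 mm over both (x); slot between them 12 mm wide (flaring to 15 mm at the tips), 20 mm deep. Blade 22 x 6 mm up to z = 40, red square handle 18 x 18 mm from z = 40 to 86. The bar's neck passes the slot along y; push along y, either way round.
- stand: Wooden block 70 x 60 x 36 mm (x, y, z), fixed; origin at the centre of its underside. Slot in its centre 28 mm (x) by 13 mm (y), open at the top, floor at z = 4 mm: the tool's prongs stand in it, tool axes parallel to the stand's; loose fit, it may lean a little. Either left or right of the rig.
- tray: Blue open tray 200 x 140 mm (x, y), 24 mm high, walls and floor 5 mm, fixed; origin at the centre of its underside. On the other side of the rig from the stand. The link fits with its length along the tray's x.
- tin: Bystander: small tin with yellow label, 54 mm diameter, 75 mm high, origin at the centre of its underside.
- driver: Bystander: screwdriver with green handle, 170 mm long, lying flat.
- bearing: Bystander: steel bearing ring, 44 mm diameter, 14 mm high, origin at the centre of its underside.
There are look-alikes about, which are no part of the job. What is shaped like the fork but white is not meant. Several things have the shape of the rig; the one meant has the colours described above.

How it is judged:
By the outcome, as a careful person would: the job done as asked, in the order asked, and still so for the second after the job is handed in, with the robot touching nothing.
It also fails if it takes over 72 s, if anything falls off the work surface, if the arm or the gripper's body presses on something with over 40 N, if the wrist force passes 120 N, or if a joint passes its speed limit or range.

ROBOT

A 6-joint arm with a two-finger parallel gripper is mounted at the origin on the work surface. World frame = base frame: x ahead of the robot, y to its left, z up, the work surface at z = 0. Lengths are in m, angles in rad, forces in N, time in s.
With the tool pointing down it reaches from about 0.325 to 0.925 m from the base axis. Payload 3.1 kg.
Tool frame: the origin (TCP) lies between the finger pads; the fingertips stand 8 mm ahead of it and the grasp point (between the pads) lies 11 mm behind it; x points along the fingers, z is the direction in which the jaws open and shut, and the axes are right-handed (so a half turn about x gives the same grasp; the last joint's range is limited). The gripper opens to 85 mm and grips with 20 to 120 N. Pads are 22 mm wide; open, the fingers measure 114 mm over their backs; the gripper's body (76 mm by 85 mm) begins 54 mm behind the grasp point. The pads swing forward as they close: fully open they stand 13 mm farther back than shut.
Start: joints at [-1.415, 0.217, 1.613, -0, 1.311, -0.112], TCP at [0.165, -0.603, 0.239] pointing down, gripper open.
Joint ranges: [-2.75, 2.75], [-0.78, 2.1], [0.31, 2.55], [-1.13, 4.27], [0.13, 2.63], [-2.58, 2.58]. Speed limits (rad/s): [2.79, 2.79, 3.14, 3.14, 3.14, 3.14].

INTERFACE

Orientations are given as [roll, pitch, yaw] about the fixed x, y, z axes, in that order (R = Rz(yaw) Ry(pitch) Rx(roll)).
In Python, from cell import r, viewer gives the robot as it stands. The module is installed in compiled form; this text tells all that it offers.
- The arm moves only by the shell command python3 -m crank 'ROWS'. ROWS is JSON, one flat list of numbers, 5 for each row, row after row: the shift along the tool's x, y, z as a fraction of full scale, then the turn about the tool's x as a fraction of full scale, then the closure, from 0 (fully open) to 1 (shut). A call has exactly 10 rows; each row is the pose to reach, as a shift and turn from the pose commanded when the call began, along the tool's axes at that moment; what a row does not reach only later rows make up. Full scale, the value 1, is 0.5 m for a shift and 2 rad for a turn. A row lasts 1/12 s, in which the tool goes at most 41.7 mm and 7.16 degrees, less where a joint would pass 70% of its speed; a pose out of reach is approached as far as the arm can. A call with a number of a shift or a turn outside -1 to 1 is refused whole. A call with a gripper value outside its range is refused whole. The fingers move at their own pace and stop on an object; the grip force is fixed at half the most. Time passes only in rows, so rows that repeat a pose let the fingers close, or fill a call up. It gives the time, the measured TCP pose, the force and the opening at its end, in the units of the state.
- r.state(): the state, without advancing time (a new reading comes with each control period).
- viewer.capture(name): name is "side" or "top" or "wrist"; returns the picture (420x560x3 uint8, blue, green, red); there is no depth.
- viewer.camera_params(name): a dict with "fx", "fy", "cx", "cy" (pixels), "rvec" (rotation vector, rad) and "tvec" (3), from world to camera coordinates, as OpenCV has them. Camera axes: x right, y down, z forward; pixel columns grow to the right and rows downward; lengths in m; the calibration is good to about 2 mm. A picture is of the moment at which its call begins: read the wrist's pose just before it. camera_params takes no time and is no camera call; for the wrist camera it gives the pose at the moment of the call.
- r.finish_job(): hands the job in, once; it reports no verdict.
The state is a dict: "time": time; "joints": joint angles; "joint_velocities": joint speeds; "tau": joint torques, N m; "ee_pos": TCP position; "eef_rot": TCP orientation; "wrist_force": force on the tool from outside, world axes, zero at the start; "wrist_torque": the same for the moment, N m; "width": finger opening in m.
Only numpy, scipy, OpenCV 4.12 (cv2) and the standard library are available. Lean on these libraries where they do the work, as an engineer would, in place of code of your own. Each camera call takes 0.05 s, during which the arm holds its last target. There are 200 camera calls.

## Working session

There is one attempt and no reset: what is moved stays moved. The work goes in short steps, Python scripts to look and compute and a shell command to move; the robot and the scene stay as the last step left them, time stands still between calls to the robot, and variables do not carry over. Pictures are saved under pics/ and viewed, about 8 in all and at most 12, crops included, and the job is handed in when it is done.

```bash
mkdir -p pics; python3 - <<'E'
from cell import r, viewer
import cv2
for n in ("top","side"):
    im=viewer.capture(n); cv2.imwrite(f"pics/{n}0.png",im)
    print(n,{k:(v if isinstance(v,(int,float)) else list(map(float,v))) for k,v in viewer.camera_params(n).items()})
print(r.state())
E
```

```text
top {'fx': 504.41166830383486, 'fy': 504.41166830383486, 'cx': 284.1285769474898, 'cy': 211.64934169621998, 'rvec': [2.1612597586475215, -2.1277575674732288, 0.1783265193730041], 'tvec': [-0.010130288878467819, 0.5070426337978172, 1.249983902572554]}
side {'fx': 394.4901149986265, 'fy': 394.4901149986265, 'cx': 281.3853346990904, 'cy': 208.72320170986444, 'rvec': [2.375538879123196, -0.3260558267979979, 0.1411301463582986], 'tvec': [-0.48724626292457346, 0.14523278948441096, 0.9346603972645875]}
{'time': 0.1, 'joints': array([-1.41520839e+00,  2.17684457e-01,  1.61478904e+00,  8.94663644e-06,
        1.31133451e+00, -1.12203024e-01]), 'joint_velocities': array([ 0.00050099, -0.00026303, -0.00399323,  0.00080652,  0.00040805,
        0.00040042]), 'tau': array([-5.27362772e-04, -3.98073757e+01, -3.04969060e+01, -1.84179594e-04,
        4.24781538e-03,  1.25317493e-05]), 'ee_pos': array([ 0.16528413, -0.60199053,  0.23808727]), 'eef_rot': array([3.02548866, 1.56858096, 1.72248099]), 'wrist_force': array([ 0.74570955, -0.25780926,  0.03622832]), 'wrist_torque': array([-0.00403124, -0.01077513,  0.02646682]), 'width': 0.08566273105785516}
```

View pics/top0.png

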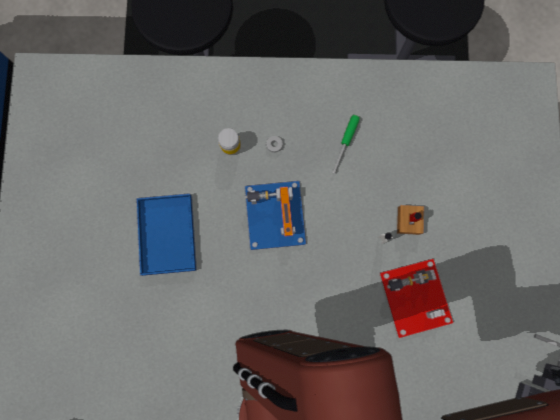

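View pics/side0.png

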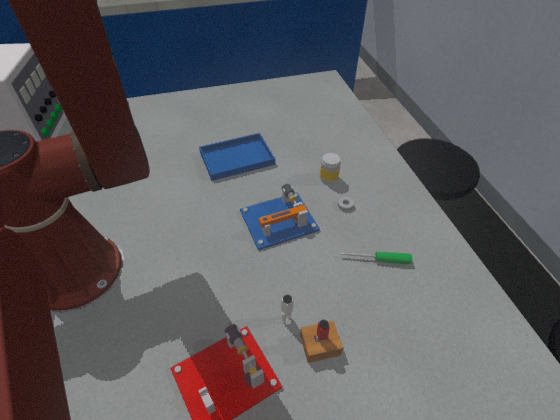

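```bash
cat > h.py <<'E'
import cv2, numpy as np
from scipy.spatial.transform import Rotation as Ro
from cell import r, viewer
def cast(cam,px,z):
    p=np.atleast_2d(np.float64(px)); K=np.array([[cam['fx'],0,cam['cx']],[0,cam['fy'],cam['cy']],[0,0,1]])
    R=cv2.Rodrigues(np.float64(cam['rvec']))[0]; C=-R.T@np.float64(cam['tvec'])
    d=(R.T@np.linalg.inv(K)@np.c_[p,np.ones(len(p))].T).T
    return C+d*((z-C[2])/d[:,2])[:,None]
def rect(cam,mask,z):
    c=max(cv2.findContours(mask,cv2.RETR_EXTERNAL,cv2.CHAIN_APPROX_NONE)[0],key=cv2.contourArea)[:,0]
    w=cast(cam,c,z)[:,:2]; (x,y),(a,b),t=cv2.minAreaRect(np.float32(w*1000))
    return dict(c=(round(x,1),round(y,1)),size=(round(a,1),round(b,1)),ang=round(t,1),n=len(c))
def mask(im,lo,hi,roi=None):
    m=cv2.inRange(cv2.cvtColor(im,cv2.COLOR_BGR2HSV),lo,hi)
    if roi:
        x0,y0,x1,y1=roi; k=np.zeros_like(m); k[y0:y1,x0:x1]=255; m&=k
    return m
def toolR(): return Ro.from_euler('xyz',r.state()['eef_rot']).as_matrix()
def delta(target):  # world target (m) -> tool-axis shift in full-scale units from the measured pose
    return np.round(toolR().T@(np.array(target)-r.state()['ee_pos'])/0.5,4)
E
python3 - <<'E'
from h import *
im=cv2.imread('pics/top0.png'); c=viewer.camera_params('top')
hsv=cv2.cvtColor(im,cv2.COLOR_BGR2HSV)
for p in [(260,230),(287,215),(165,235),(405,210),(415,217)]: print(p,hsv[p[1],p[0]])
B=((100,120,50),(125,255,255))
k=np.ones((15,15),np.uint8)
print('rig',rect(c,cv2.morphologyEx(mask(im,*B,(235,170,320,260)),cv2.MORPH_CLOSE,k),.010))
print('tray',rect(c,mask(im,*B,(125,180,205,285)),.024))
print('link',rect(c,mask(im,(8,150,120),(22,255,255),(235,170,320,260)),.057))
print('stand',rect(c,cv2.morphologyEx(mask(im,(5,80,60),(22,255,255),(390,195,440,245)),cv2.MORPH_CLOSE,np.ones((5,5))),.036))
print('red',rect(c,mask(im,(0,150,60),(4,255,255),(390,195,440,245)),.09), cast(c,[(415,217),(285,195),(388,237),(229,140)],.09)[:,:2])
print(toolR().round(3))
cv2.imwrite('pics/z.png',cv2.resize(im[160:270,230:440],None,fx=3.8,fy=3.8,interpolation=cv2.INTER_CUBIC))
E
```

```text
(260, 230) [106 189 139]
(287, 215) [169  34  83]
(165, 235) [106 190 137]
(405, 210) [ 15 161 146]
(415, 217) [178 130  49]
rig {'c': (503.7, 21.7), 'size': (168.2, 143.1), 'ang': 6.4, 'n': 231}
tray {'c': (447.6, 300.7), 'size': (198.4, 140.4), 'ang': 6.1, 'n': 257}
link {'c': (506.8, -6.3), 'size': (123.0, 19.5), 'ang': 6.7, 'n': 105}
stand {'c': (493.2, -325.5), 'size': (66.7, 74.6), 'ang': 88.4, 'n': 102}
red {'c': (489.6, -319.3), 'size': (18.6, 22.3), 'ang': 27.2, 'n': 29} [[ 0.49120555 -0.32374371]
 [ 0.54085695 -0.00331135]
 [ 0.4407335  -0.25635212]
 [ 0.67889423  0.13921746]]
[[-0.     0.964  0.265]
 [ 0.002  0.265 -0.964]
 [-1.     0.    -0.002]]
```

View pics/z.png

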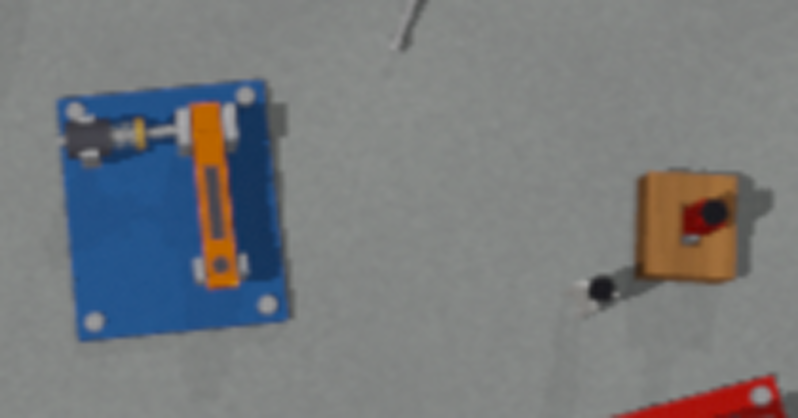

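The top view shows the rig (yaw about 6.4°, eye away from the robot) and the stand with the red fork at right. The white fork is next to the stand. I'll go above the fork.

```bash
python3 -m crank '[0,0.775,-0.3676,0.148,0, 0,0.775,-0.3676,0.148,0, 0,0.775,-0.3676,0.148,0, 0,0.775,-0.3676,0.148,0, 0,0.775,-0.3676,0.148,0, 0,0.775,-0.3676,0.148,0, 0,0.775,-0.3676,0.148,0, 0,0.775,-0.3676,0.148,0, 0,0.775,-0.3676,0.148,0, 0,0.775,-0.3676,0.148,0]'
python3 -m crank '[0,0.05,0,0,0, 0,0.05,0,0,0, 0,0.05,0,0,0,0,0,0,0,0,0,0,0,0,0,0,0,0,0,0,0,0,0,0,0,0,0,0,0,0,0,0,0,0,0,0,0,0,0,0]' >/dev/null
python3 - <<'E'
from h import *
s=r.state(); print(s['time'],s['ee_pos'],s['eef_rot'],s['wrist_force']); print(toolR().round(3))
c=viewer.camera_params('wrist'); im=viewer.capture('wrist'); cv2.imwrite('pics/w1.png',im)
R=cv2.Rodrigues(np.float64(c['rvec']))[0]; print(-R.T@np.float64(c['tvec']),R[2],c['fx'])
E
```

```text
time: 0.93
ee_pos: [0.4814, -0.3297, 0.2388]
eef_rot: [-2.193, 1.57, 2.491]
wrist_force: [0.7, -0.2, -0.3]
width: 0.0855
1.7667 [ 0.48058268 -0.33187831  0.23944963] [ 1.03999878  1.57040898 -0.55924553] [-0.42658157 -0.27916659 -0.48547127]
[[ 0.     1.    -0.028]
 [-0.    -0.028 -1.   ]
 [-1.     0.     0.   ]]
[ 0.55931872 -0.33462283  0.37482443] [-0.30656228  0.00885919 -0.95180937] 361.7132953397718
```

View pics/w1.png

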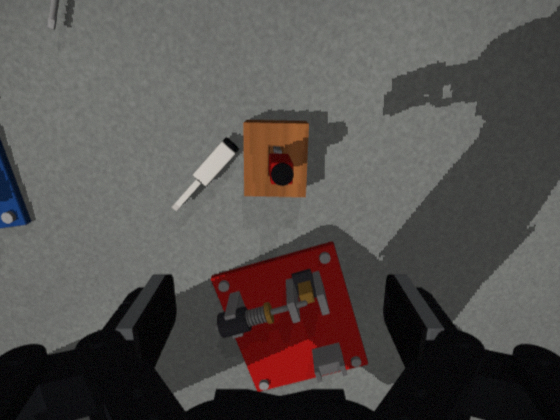

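The white fork lies flat left of the stand. The red fork is upright, with its black cap at about (281,173) and the stand outline at 244–308 × 121–197.

```bash
python3 - <<'E'
from h import *
c=viewer.camera_params('wrist'); im=cv2.imread('pics/w1.png')
m=cv2.morphologyEx(mask(im,(5,80,50),(22,255,255),(235,110,320,205)),cv2.MORPH_CLOSE,np.ones((25,25)))
print('stand',rect(c,m,.036))
print('cap',cast(c,[(281,173)],.092)*1000, 'handle@44',cast(c,[(280,157)],.044)*1000)
dk=cv2.inRange(im,(0,0,0),(45,45,45)); dk[:158]=0;dk[190:]=0;dk[:,:265]=0;dk[:,298:]=0
y,x=np.nonzero(dk);print('cap',x.mean(),y.mean(),len(x),x.min(),x.max(),y.min(),y.max())
cv2.imwrite('pics/w1z.png',cv2.resize(im[110:210,230:320],None,fx=6,fy=6,interpolation=cv2.INTER_CUBIC))
E
```

```text
stand {'c': (497.4, -328.7), 'size': (60.5, 73.1), 'ang': 87.4, 'n': 271}
cap [[ 496.68555254 -334.02660339   92.        ]] handle@44 [[ 501.07505927 -333.4198902    44.        ]]
cap 281.80976863753216 173.51928020565552 389 271 292 162 184
```

View pics/w1z.png

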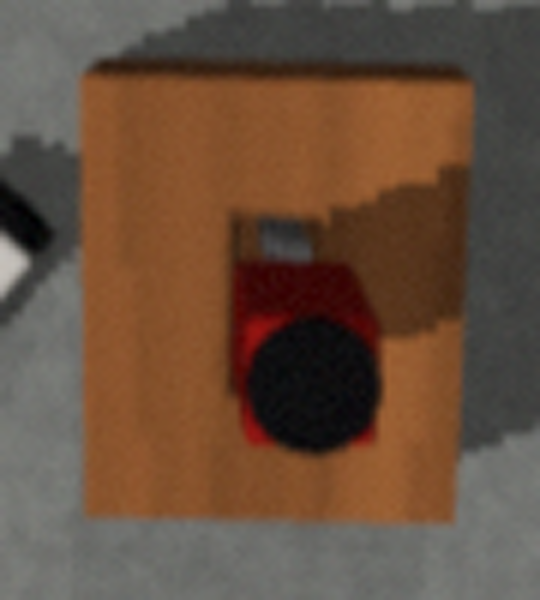

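```bash
python3 -m crank '[0,0.032,-0.006,0,0, 0.06,0.032,-0.006,0,0, 0.12,0.032,-0.006,0,0, 0.18,0.032,-0.006,0,0, 0.24,0.032,-0.006,0,0, 0.28,0.032,-0.006,0,0, 0.32,0.032,-0.006,0,0, 0.34,0.032,-0.006,0,0, 0.36,0.032,-0.006,0,0, 0.36,0.032,-0.006,0,0]'
python3 - <<'E'
from h import *
s=r.state(); print(s['ee_pos'],delta([.4965,-.3295,.059]))
E
python3 -m crank '[0,0,0,0,0.4, 0,0,0,0,0.5, 0,0,0,0,0.6, 0,0,0,0,0.7, 0,0,0,0,0.8, 0,0,0,0,0.9, 0,0,0,0,1, 0,0,0,0,1, 0,0,0,0,1, 0,0,0,0,1]'
```

```text
time: 2.65
ee_pos: [0.4956, -0.3282, 0.0574]
eef_rot: [-2.247, 1.567, 2.437]
wrist_force: [-0.5, -0.2, -0.6]
width: 0.085
[ 0.49556105 -0.32817512  0.05736755] [-0.0033  0.0019  0.0026]
time: 3.48
ee_pos: [0.4969, -0.3293, 0.06]
eef_rot: [1.074, 1.57, -0.525]
wrist_force: [-0.7, 1.2, 4.4]
width: 0.0169
```

```bash
python3 -m crank '[-0.03,0,0,0,1, -0.06,0,0,0,1, -0.10,0,0,0,1, -0.14,0,0,0,1, -0.18,0,0,0,1, -0.22,0,0,0,1, -0.24,0,0,0,1, -0.26,0,0,0,1, -0.26,0,0,0,1, -0.26,0,0,0,1]'
python3 -m crank '[0,0,-0.06,-0.02,1, 0,0,-0.14,-0.04,1, 0,0,-0.22,-0.06,1, 0,0,-0.30,-0.0707,1, 0,0,-0.38,-0.0707,1, 0,0,-0.46,-0.0707,1, 0,0,-0.54,-0.0707,1, 0,0,-0.61,-0.0707,1, 0,0,-0.66,-0.0707,1, 0,0,-0.68,-0.0707,1]'
python3 -m crank '[0,0,0,0,1,0,0,0,0,1,0,0,0,0,1,0,0,0,0,1,0,0,0,0,1,0,0,0,0,1,0,0,0,0,1,0,0,0,0,1,0,0,0,0,1,0,0,0,0,1]'
python3 - <<'E'
from h import *
s=r.state(); print(s['ee_pos'],s['eef_rot'],s['wrist_force']); print(toolR().round(3))
c=viewer.camera_params('wrist'); im=viewer.capture('wrist'); cv2.imwrite('pics/w2.png',im)
import json; json.dump({k:np.array(v).tolist() for k,v in c.items()},open('w2.json','w'))
E
```

```text
time: 4.32
ee_pos: [0.4963, -0.3289, 0.1888]
eef_rot: [-2.107, 1.57, 2.577]
wrist_force: [0.1, 0.5, -2.0]
width: 0.0172
time: 5.15
ee_pos: [0.5044, 0.0143, 0.1873]
eef_rot: [-2.124, 1.567, 2.705]
wrist_force: [-0.1, 0.1, -1.1]
width: 0.0176
time: 5.98
ee_pos: [0.5061, 0.0107, 0.1894]
eef_rot: [1.457, 1.571, -0.0]
wrist_force: [-0.5, -0.0, -1.1]
width: 0.0172
[0.50611112 0.01072006 0.18937245] [ 1.45729125e+00  1.57071284e+00 -4.80173607e-04] [-0.46593038 -0.0224338  -1.07713188]
[[ 0.     0.994  0.113]
 [-0.     0.113 -0.994]
 [-1.     0.     0.   ]]
```

View pics/w2.png

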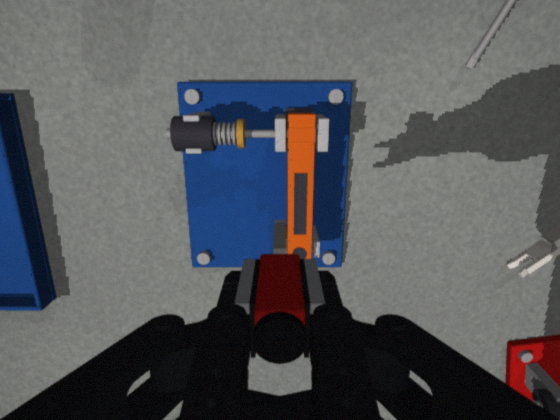

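```bash
python3 - <<'E'
from h import *
import json
c=json.load(open('w2.json')); im=cv2.imread('pics/w2.png')
print('neck,collar,lug',cast(c,[(262,133),(246,133),(275,133)],.048)*1000)
L=rect(c,mask(im,(8,150,120),(22,255,255),(270,100,330,262)),.057);print('link',L)
print('bolts',cast(c,[(192,97),(336,97),(204,258),(329,258)],.011)*1000)
# bar rows at column 262
g=cv2.cvtColor(im,cv2.COLOR_BGR2GRAY); print(g[120:146,262]); print(g[133,236:282]); print(im[133,236:250].tolist())
b=toolR(); o=np.array([506.8,-6.2])
for q in [(47,25.5)]: print('plan',o+np.array([[.9936,-.1132],[.1132,.9936]])@q)
E
```

```text
neck,collar,lug [[552.52965389  28.68913462  48.        ]
 [551.16326287  40.67600578  48.        ]
 [553.63982287  18.95000997  48.        ]]
link {'c': (513.7, -5.0), 'size': (113.8, 20.0), 'ang': 6.3, 'n': 342}
bolts [[570.99604203  90.59453887  11.        ]
 [584.52732708 -28.13748541  11.        ]
 [424.93393775  73.38298888  11.        ]
 [438.46078326 -45.17646226  11.        ]]
[ 36  38  29  39  34  36  40  37  38  54  87 117 139 148 148 141 128  97
  66  61  64  60  65  64  65  65]
[123 145 146 145 142 138 128  71  70  88  89  89  88  87  90 105 143 147
 147 149 146 149 149 151 148 148 148 149 148 146 147 147 148 148 145 138
 138 137 141 155 168 172 173 173 173 173]
[[68, 119, 151], [61, 141, 184], [62, 142, 187], [60, 141, 184], [61, 138, 182], [58, 134, 176], [56, 124, 162], [39, 68, 89], [63, 69, 75], [87, 88, 90], [88, 89, 90], [87, 88, 91], [87, 88, 89], [86, 86, 89]]
plan [550.6126  24.4572]
```

```bash
python3 -m crank '[0,0.05,-0.0261,0,1, 0,0.0944,-0.0261,0,1, 0.03,0.0944,-0.0261,0,1, 0.06,0.0944,-0.0261,0,1, 0.09,0.0944,-0.0261,0,1, 0.115,0.0944,-0.0261,0,1, 0.125,0.0944,-0.0261,0,1, 0.125,0.0944,-0.0261,0,1, 0.125,0.0944,-0.0261,0,1, 0.125,0.0944,-0.0261,0,1]'
python3 - <<'E'
from h import *
s=r.state(); print(s['ee_pos'],s['wrist_force'],delta([.5515,.029,.091]))
for n in('side','wrist'):
  cv2.imwrite(f'pics/{n}3.png',viewer.capture(n))
a=cv2.imread('pics/side3.png')[150:250,220:350]; b=cv2.imread('pics/wrist3.png')
cv2.imwrite('pics/c3.png',np.vstack([cv2.resize(a,(420,323)),cv2.resize(b,(420,315))[:270]]))
E
```

```text
time: 6.87
ee_pos: [0.5523, 0.0291, 0.1279]
eef_rot: [1.383, 1.569, -0.075]
wrist_force: [0.3, 0.2, -0.3]
width: 0.0169
[0.55233352 0.02906049 0.12786011] [ 0.2816508   0.16590953 -0.30277206] [ 0.0737 -0.0018 -0.0001]
```

View pics/c3.png

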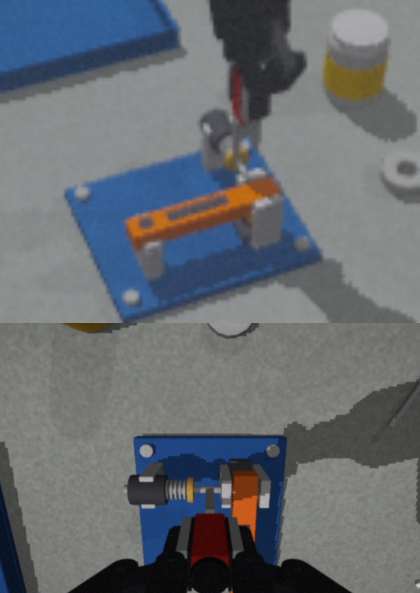

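The side view shows the prongs above the bare neck, between collar and lug. I'll descend slowly.

```bash
python3 -m crank '[0.01,0,0,0,1, 0.018,0,0,0,1, 0.026,0,0,0,1, 0.034,0,0,0,1, 0.042,0,0,0,1, 0.05,0,0,0,1, 0.057,0,0,0,1, 0.064,0,0,0,1, 0.07,0,0,0,1, 0.073,0,0,0,1]'
python3 -m crank '[0,0,-0.001,0,1,0,0,-0.002,0,1,0,0,-0.003,0,1,0,0,-0.004,0,1,0,0,-0.005,0,1,0,0,-0.006,0,1,0,0,-0.007,0,1,0,0,-0.008,0,1,0,0,-0.008,0,1,0,0,-0.008,0,1]'
python3 - <<'E'
from h import *
s=r.state(); print(s['ee_pos'],s['wrist_force'],delta([.5515,.029,.091]))
E
```

```text
time: 7.8
ee_pos: [0.5512, 0.0291, 0.0897]
eef_rot: [-1.766, 1.57, 3.06]
wrist_force: [0.2, -0.2, -0.8]
width: 0.0174
time: 8.63
ee_pos: [0.551, 0.0331, 0.0903]
eef_rot: [-0.742, 1.571, -2.199]
wrist_force: [0.3, -0.9, -0.7]
width: 0.0172
[0.55103683 0.03312285 0.09030837] [ 0.25434091 -0.88592927 -0.67878793] [-0.0014 -0.      0.0083]
```

```bash
python3 -m crank '[0,0,-0.0005,0,1,0,0,-0.001,0,1,0,0,-0.0015,0,1,0,0,-0.002,0,1,0,0,-0.0025,0,1,0,0,-0.003,0,1,0,0,-0.0035,0,1,0,0,-0.004,0,1,0,0,-0.004,0,1,0,0,-0.004,0,1]'; python3 -c "
from h import *;print(r.state()['wrist_force'])"
python3 -m crank '[0,0,-0.0005,0,1,0,0,-0.001,0,1,0,0,-0.0015,0,1,0,0,-0.002,0,1,0,0,-0.0025,0,1,0,0,-0.003,0,1,0,0,-0.0035,0,1,0,0,-0.004,0,1,0,0,-0.004,0,1,0,0,-0.004,0,1]'; python3 -c "
from h import *;print(r.state()['wrist_force'])"
```

```text
time: 9.47
ee_pos: [0.5508, 0.0351, 0.0903]
eef_rot: [-1.378, 1.571, -2.836]
wrist_force: [0.4, 0.5, -0.0]
width: 0.0174
[ 0.44229209  0.50524633 -0.02214801]
time: 10.3
ee_pos: [0.5506, 0.0371, 0.0903]
eef_rot: [0.651, 1.571, -0.807]
wrist_force: [-0.1, -0.1, -1.0]
width: 0.0169
[-0.12880723 -0.07232121 -0.95134236]
```

```bash
python3 -m crank '[0,0,-0.0005,0,1,0,0,-0.001,0,1,0,0,-0.0015,0,1,0,0,-0.002,0,1,0,0,-0.0025,0,1,0,0,-0.003,0,1,0,0,-0.0035,0,1,0,0,-0.004,0,1,0,0,-0.004,0,1,0,0,-0.004,0,1]'
python3 -m crank '[0,0,-0.0005,0,1,0,0,-0.001,0,1,0,0,-0.0015,0,1,0,0,-0.002,0,1,0,0,-0.0025,0,1,0,0,-0.003,0,1,0,0,-0.0035,0,1,0,0,-0.004,0,1,0,0,-0.004,0,1,0,0,-0.004,0,1]'
```

```text
time: 11.13
ee_pos: [0.5504, 0.0391, 0.0903]
eef_rot: [-1.038, 1.571, -2.495]
wrist_force: [-0.0, 1.0, -0.5]
width: 0.0173
time: 11.97
ee_pos: [0.5503, 0.0397, 0.0903]
eef_rot: [-0.016, 1.568, -1.473]
wrist_force: [0.6, -6.4, -1.6]
width: 0.0176
```

```bash
python3 -m crank '[0,0,-0.001,0,1,0,0,-0.002,0,1,0,0,-0.003,0,1,0,0,-0.004,0,1,0,0,-0.005,0,1,0,0,-0.006,0,1,0,0,-0.007,0,1,0,0,-0.008,0,1,0,0,-0.008,0,1,0,0,-0.008,0,1]'
python3 -m crank '[0,0,-0.001,0,1,0,0,-0.002,0,1,0,0,-0.003,0,1,0,0,-0.004,0,1,0,0,-0.005,0,1,0,0,-0.006,0,1,0,0,-0.007,0,1,0,0,-0.007,0,1,0,0,-0.007,0,1,0,0,-0.007,0,1]'
```

```text
time: 12.8
ee_pos: [0.55, 0.043, 0.0903]
eef_rot: [0.001, 1.567, -1.456]
wrist_force: [1.0, -7.7, -2.2]
width: 0.0172
time: 13.63
ee_pos: [0.5496, 0.0463, 0.0903]
eef_rot: [0.003, 1.566, -1.453]
wrist_force: [0.6, -7.9, -2.1]
width: 0.017
```

```bash
cat > eye.py <<'E'
from h import *
im=viewer.capture('side'); m=mask(im,(8,150,100),(20,255,255),(235,180,320,250))
ys,xs=np.nonzero(m); o=[]
for x in range(262,312,6): 
    y=ys[xs==x]; o.append((x,int(y.min()),int(y.max())) if len(y) else (x,))
s=r.state(); print(o, s['ee_pos'].round(4), s['wrist_force'].round(1))
cv2.imwrite('pics/eye%d.png'%(s['time']*100),im)
E
python3 - <<'E'
import cv2,numpy as np
from h import mask
m=mask(cv2.imread('pics/side3.png'),(8,150,100),(20,255,255),(235,180,320,250)); ys,xs=np.nonzero(m)
print([(x,ys[xs==x].min(),ys[xs==x].max()) for x in range(262,312,6) if (xs==x).any()])
E
python3 -m crank '[0,0,-0.001,0,1,0,0,-0.002,0,1,0,0,-0.003,0,1,0,0,-0.004,0,1,0,0,-0.004,0,1,0,0,-0.004,0,1,0,0,-0.004,0,1,0,0,-0.004,0,1,0,0,-0.004,0,1,0,0,-0.004,0,1]'
python3 eye.py
python3 -m crank '[0,0,-0.001,0,1,0,0,-0.002,0,1,0,0,-0.003,0,1,0,0,-0.003,0,1,0,0,-0.003,0,1,0,0,-0.003,0,1,0,0,-0.003,0,1,0,0,-0.003,0,1,0,0,-0.003,0,1,0,0,-0.003,0,1]'
python3 eye.py
```

```text
[(262, np.int64(218), np.int64(225)), (268, np.int64(216), np.int64(223)), (274, np.int64(218), np.int64(220)), (280, np.int64(212), np.int64(220)), (286, np.int64(210), np.int64(218)), (292, np.int64(208), np.int64(216)), (298, np.int64(207), np.int64(211)), (304, np.int64(206), np.int64(209))]
time: 14.47
ee_pos: [0.5494, 0.0483, 0.0903]
eef_rot: [-0.005, 1.566, -1.461]
wrist_force: [0.3, -7.2, -2.2]
width: 0.0172
[(262, 217, 225), (268, 215, 223), (274, 213, 221), (280, 210, 217), (286, 212, 215), (292, 205, 214), (298, 204, 211), (304, 204, 209), (310,)] [0.5494 0.0483 0.0903] [ 0.7 -8.2 -2.1]
time: 15.35
ee_pos: [0.5492, 0.0496, 0.0903]
eef_rot: [0.001, 1.566, -1.455]
wrist_force: [1.0, -7.9, -2.2]
width: 0.017
[(262, 217, 225), (268, 215, 223), (274, 213, 220), (280, 210, 219), (286, 212, 215), (292, 205, 213), (298, 203, 211), (304, 204, 209), (310,)] [0.5492 0.0496 0.0903] [ 0.6 -8.1 -2. ]
```

```bash
python3 - <<'E'
from h import *
import glob
f=sorted(glob.glob('pics/eye*.png'))[-1]; a=cv2.imread(f)[170:250,235:325]; b0=cv2.imread('pics/side3.png')[170:250,235:325]; b=viewer.capture('wrist'); cv2.imwrite('pics/w4.png',b)
cv2.imwrite('pics/c4.png',np.vstack([np.hstack([cv2.resize(b0,(360,320)),cv2.resize(a,(360,320))]),cv2.resize(b[60:300,150:420],(720,640))[:270]]))
E
```

```text
(no output)
```

View pics/c4.png

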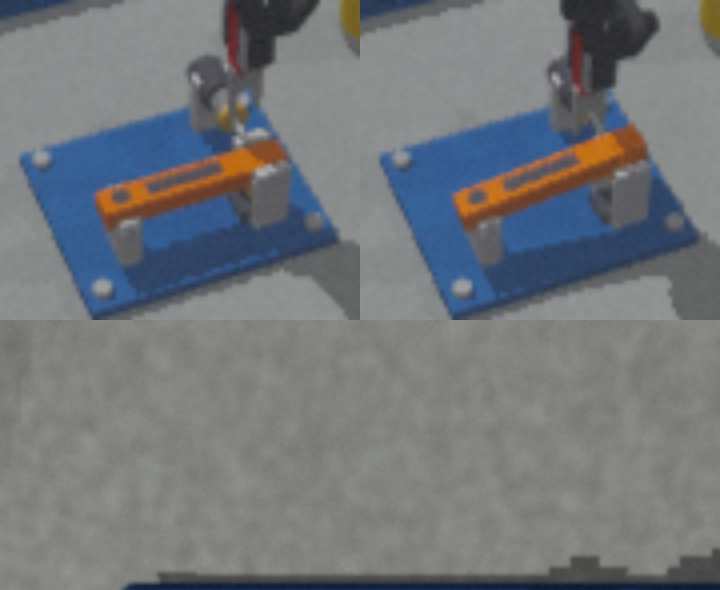

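The right-hand crop shows the eye end clearly raised above the clevis. Now I'll ease the bar back, lift out and return to the stand.

```bash
python3 -m crank '[0,0,0.004,0,1,0,0,0.008,0,1,0,0,0.012,0,1,0,0,0.016,0,1,0,0,0.02,0,1,0,0,0.024,0,1,0,0,0.028,0,1,0,0,0.032,0,1,0,0,0.035,0,1,0,0,0.035,0,1]'
python3 -m crank '[-0.01,0,0,0,1,-0.02,0,0,0,1,-0.035,0,0,0,1,-0.05,0,0,0,1,-0.075,0,0,0,1,-0.1,0,0,0,1,-0.13,0,0,0,1,-0.16,0,0,0,1,-0.19,0,0,0,1,-0.2,0,0,0,1]'
python3 eye.py; python3 -c "
from h import *;print(delta([.4967,-.3289,.189]),toolR().round(3))"
```

```text
time: 16.28
ee_pos: [0.5509, 0.0348, 0.0903]
eef_rot: [-3.134, 1.57, 1.692]
wrist_force: [0.7, 0.2, -0.8]
width: 0.0172
time: 17.12
ee_pos: [0.553, 0.0345, 0.1947]
eef_rot: [1.4, 1.564, -0.057]
wrist_force: [0.5, -0.6, -0.7]
width: 0.0174
[(262, 217, 225), (268, 215, 221), (274, 212, 221), (280, 210, 217), (286, 212, 214), (292, 205, 214), (298, 203, 209), (304, 203, 208), (310,)] [0.5532 0.0345 0.1946] [ 0.1  0.2 -0.2]
[ 0.0107 -0.1945  0.7094] [[ 0.007  0.994  0.113]
 [-0.     0.113 -0.994]
 [-1.     0.007  0.001]]
```

```bash
python3 -m crank '[0,-0.01,0.05,0,1,0,-0.03,0.13,0.01,1,0,-0.05,0.21,0.03,1,0,-0.08,0.29,0.05,1,0,-0.1,0.37,0.07,1,0,-0.12,0.45,0.0707,1,0,-0.145,0.53,0.0707,1,0,-0.165,0.61,0.0707,1,0,-0.185,0.68,0.0707,1,0,-0.1945,0.709,0.0707,1]'
python3 -m crank '[0,0,0,0,1,0,0,0,0,1,0,0,0,0,1,0,0,0,0,1,0,0,0,0,1,0,0,0,0,1,0,0,0,0,1,0,0,0,0,1,0,0,0,0,1,0,0,0,0,1]'
python3 - <<'E'
from h import *
print(delta([.4967,-.3289,.060]),toolR().round(3))
im=viewer.capture('side'); cv2.imwrite('pics/side5.png',im)
w=viewer.capture('wrist'); cv2.imwrite('pics/w5.png',w)
cv2.imwrite('pics/c5.png',np.hstack([cv2.resize(im[230:370,240:380],(400,400)),cv2.resize(w[160:360,180:380],(400,400))]))
E
```

```text
time: 18.0
ee_pos: [0.493, -0.3333, 0.1902]
eef_rot: [-0.024, 1.568, -1.627]
wrist_force: [0.1, -0.4, -1.2]
width: 0.017
time: 18.83
ee_pos: [0.4944, -0.3285, 0.1904]
eef_rot: [0.93, 1.571, -0.669]
wrist_force: [0.4, 0.1, -0.5]
width: 0.0176
[0.2607 0.0046 0.0006] [[ 0.     1.    -0.028]
 [-0.    -0.028 -1.   ]
 [-1.     0.     0.   ]]
```

View pics/c5.png

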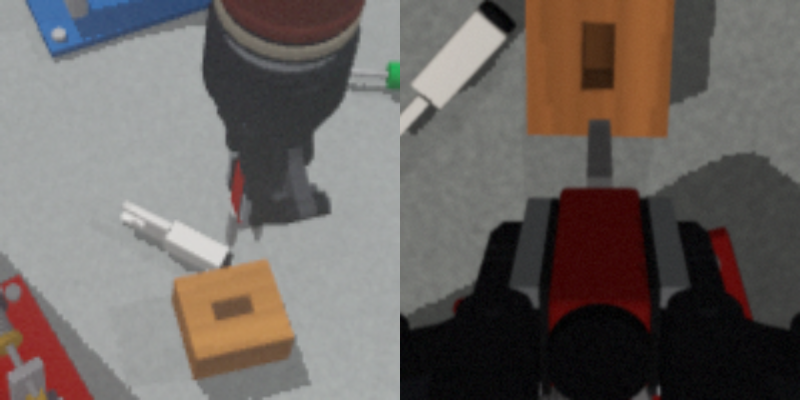

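```bash
python3 -c "
from h import *
c=viewer.camera_params('wrist');print(cast(c,[(279.3,171.5),(279.3,205)],.036)*1000, cast(c,[(279.5,220)],.134)*1000, r.state()['ee_pos'])"
```

```text
[[ 510.11656722 -329.49778866   36.        ]
 [ 481.46959989 -328.70120625   36.        ]] [[ 503.60472482 -329.47664153  134.        ]] [ 0.49431032 -0.32861078  0.19030298]
```

```bash
python3 -m crank '[0,0.005,0.001,0,1,0.04,0.005,0.001,0,1,0.08,0.005,0.001,0,1,0.12,0.005,0.001,0,1,0.15,0.005,0.001,0,1,0.165,0.005,0.001,0,1,0.18,0.005,0.001,0,1,0.195,0.005,0.001,0,1,0.21,0.005,0.001,0,1,0.21,0.005,0.001,0,1]'
python3 -m crank '[0.008,0,0,0,1,0.015,0,0,0,1,0.022,0,0,0,1,0.029,0,0,0,1,0.036,0,0,0,1,0.042,0,0,0,1,0.046,0,0,0,1,0.049,0,0,0,1,0.049,0,0,0,1,0.049,0,0,0,1]'
```

```text
time: 19.77
ee_pos: [0.4963, -0.3288, 0.0841]
eef_rot: [-2.247, 1.569, 2.437]
wrist_force: [-0.6, 0.6, -0.6]
width: 0.0173
time: 20.6
ee_pos: [0.4968, -0.3292, 0.0608]
eef_rot: [-0.964, 1.571, -2.563]
wrist_force: [0.4, 0.8, -0.3]
width: 0.017
```

```bash
python3 -m crank '[0.002,0,0,0,1,0.002,0,0,0,1,0.002,0,0,0,0.7,0.002,0,0,0,0.6,0.002,0,0,0,0.4,0.002,0,0,0,0.2,0.002,0,0,0,0,0.002,0,0,0,0,0.002,0,0,0,0,0.002,0,0,0,0]'
python3 -m crank '[-0.02,0,0,0,0,-0.06,0,0,0,0,-0.1,0,0,0,0,-0.14,0,0,0,0,-0.18,0,0,0,0,-0.22,0,0,0,0,-0.25,0,0,0,0,-0.27,0,0,0,0,-0.27,0,0,0,0,-0.27,0,0,0,0]'
python3 - <<'E'
from h import *
im=viewer.capture('top'); c=viewer.camera_params('top')
print('link?',rect(c,mask(im,(8,150,120),(22,255,255),(235,170,320,260)),.06))
print(delta([.5075,-.0055,.189]), r.state()['ee_pos'], toolR().round(3)[:2])
w=viewer.capture('wrist'); s=viewer.capture('side')
cv2.imwrite('pics/c6.png',np.hstack([cv2.resize(s[230:370,240:380],(400,400)),cv2.resize(w[100:300,180:380],(400,400))]))
E
```

```text
time: 21.43
ee_pos: [0.4968, -0.3292, 0.0598]
eef_rot: [-2.323, 1.571, 2.361]
wrist_force: [-0.6, -0.2, 0.6]
width: 0.0852
time: 22.27
ee_pos: [0.497, -0.3294, 0.1955]
eef_rot: [0.893, 1.569, -0.706]
wrist_force: [-0.4, 0.7, -0.1]
width: 0.0856
link? {'c': (506.0, -6.7), 'size': (123.7, 20.6), 'ang': 5.6, 'n': 107}
[ 0.0108  0.004  -0.6471] [ 0.49639423 -0.32885949  0.19420011] [[-0.001  1.    -0.028]
 [ 0.001 -0.028 -1.   ]]
```

View pics/c6.png

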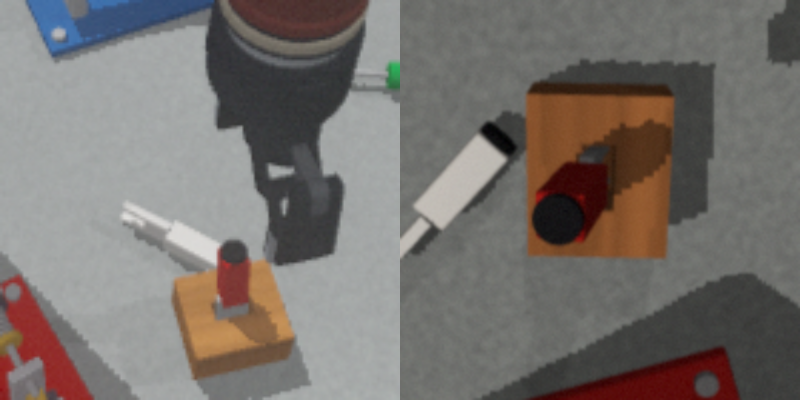

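```bash
python3 -c "
from h import *
c=viewer.camera_params('wrist')
print(cast(c,[(259,209)],.090)*1000, cast(c,[(277.5,180)],.038)*1000)
im=cv2.imread('pics/top0.png'); im2=viewer.capture('top'); t=viewer.camera_params('top')
for i in (im,im2): print(rect(t,mask(i,(0,150,60),(4,255,255),(390,195,440,245)),.07))"
```

```text
[[ 496.49888344 -314.64961023   90.        ]] [[ 504.09717043 -327.34505728   38.        ]]
{'c': (492.5, -324.7), 'size': (18.9, 22.6), 'ang': 27.2, 'n': 29}
{'c': (430.5, -325.6), 'size': (4.4, 18.1), 'ang': 27.0, 'n': 15}
```

The fork is in its slot but leans about 10°, more than at the start. I'll straighten it once and release more slowly.

```bash
python3 -m crank '[0.05,0,0,0,0,0.1,0,0,0,0,0.15,0,0,0,0,0.2,0,0,0,0,0.24,0,0,0,0,0.26,0,0,0,0,0.27,0,0,0,0,0.27,0,0,0,0,0.27,0,0,0,0.3,0.27,0,0,0,0.5]'
python3 -m crank '[0,0,0,0,0.6,0,0,0,0,0.7,0,0,0,0,0.8,0,0,0,0,1,0,0,0,0,1,0,0,0,0,1,0,0,0,0,1,0,0,0,0,1,0.001,0,0,0,1,0.002,0,0,0,1]'
python3 -m crank '[0.001,0,0,0,1,0.001,0,0,0,0.82,0.001,0,0,0,0.81,0.001,0,0,0,0.8,0.001,0,0,0,0.79,0.001,0,0,0,0.78,0.001,0,0,0,0.77,0.001,0,0,0,0.76,0.001,0,0,0,0.75,0.001,0,0,0,0.74]'
python3 -m crank '[0,0,0,0,0.72,0,0,0,0,0.7,0,0,0,0,0.65,0,0,0,0,0.6,0,0,0,0,0.5,0,0,0,0,0.4,0,0,0,0,0.2,0,0,0,0,0,0,0,0,0,0,0,0,0,0,0]'
python3 -m crank '[-0.02,0,0,0,0,-0.06,0,0,0,0,-0.1,0,0,0,0,-0.14,0,0,0,0,-0.18,0,0,0,0,-0.22,0,0,0,0,-0.25,0,0,0,0,-0.27,0,0,0,0,-0.27,0,0,0,0,-0.27,0,0,0,0]'
python3 - <<'E'
from h import *
c=viewer.camera_params('wrist'); w=viewer.capture('wrist'); cv2.imwrite('pics/w7.png',w)
dk=cv2.inRange(w,(0,0,0),(28,28,28))[130:260,240:310]
n,l,st,ce=cv2.connectedComponentsWithStats(dk)
for i in range(1,n):
    if st[i,4]>100: p=ce[i]+[240,130]; print(st[i],p,cast(c,[p],.092)*1000)
m=mask(w,(0,150,40),(4,255,255),(240,130,310,230)); y,x=np.nonzero(m); print(x.min(),x.max(),y.min(),y.max())
print(delta([.507,-.0055,.189]))
E
```

```text
time: 23.3
ee_pos: [0.4979, -0.3301, 0.0614]
eef_rot: [0.895, 1.568, -0.704]
wrist_force: [0.1, 0.0, 0.4]
width: 0.0636
time: 24.13
ee_pos: [0.4974, -0.3297, 0.0603]
eef_rot: [0.849, 1.57, -0.75]
wrist_force: [-2.1, 1.7, 11.0]
width: 0.0172
time: 24.97
ee_pos: [0.4963, -0.3288, 0.0576]
eef_rot: [-2.246, 1.569, 2.438]
wrist_force: [0.5, -0.2, 0.4]
width: 0.0223
time: 25.8
ee_pos: [0.4968, -0.3292, 0.0584]
eef_rot: [0.983, 1.571, -0.617]
wrist_force: [-0.9, 0.1, 0.3]
width: 0.0853
time: 26.63
ee_pos: [0.497, -0.3294, 0.194]
eef_rot: [0.883, 1.569, -0.716]
wrist_force: [0.6, -0.8, -0.5]
width: 0.0854
[  9  69  26  25 478] [261.27405858 210.76778243] [[ 496.98742449 -317.44681935   92.        ]]
250 283 183 222
[ 0.0078  0.003  -0.6471]
```

The fork still leans about 8° after the second release, held by the loose slot, so I'll leave it. On to the link.

```bash
python3 -m crank '[0,0.003,-0.06,-0.02,0,0,0.003,-0.14,-0.04,0,0,0.003,-0.22,-0.06,0,0,0.003,-0.30,-0.0707,0,0,0.003,-0.38,-0.0707,0,0,0.003,-0.46,-0.0707,0,0,0.003,-0.54,-0.0707,0,0,0.003,-0.6,-0.0707,0,0,0.003,-0.63,-0.0707,0,0,0.003,-0.647,-0.0707,0]'
python3 -m crank '[0,0,0,0,0,0.05,0,0,0,0,0.1,0,0,0,0,0.15,0,0,0,0,0.19,0,0,0,0,0.22,0,0,0,0,0.24,0,0,0,0,0.24,0,0,0,0,0.24,0,0,0,0,0.24,0,0,0,0]'
python3 -c "
from h import *
print(delta([.507,-.0055,.047]))"; python3 eye.py
```

```text
time: 27.52
ee_pos: [0.5059, -0.0034, 0.1914]
eef_rot: [-1.96, 1.567, 2.869]
wrist_force: [0.4, -0.5, 0.5]
width: 0.0855
time: 28.35
ee_pos: [0.5084, -0.0065, 0.0742]
eef_rot: [1.247, 1.569, -0.211]
wrist_force: [-0.2, -0.4, -0.9]
width: 0.0854
[ 0.0544 -0.0026 -0.0024]
[(262, 217, 225), (268, 215, 223), (274, 212, 219), (280, 210, 219), (286,), (292,), (298,), (304, 203, 209), (310,)] [ 0.5087 -0.0064  0.0746] [ 0.6 -0.2  0.4]
```

```bash
python3 -m crank '[0.02,-0.0026,-0.0024,0,0,0.04,-0.0026,-0.0024,0,0,0.0544,-0.0026,-0.0024,0,0,0.0544,-0.0026,-0.0024,0,0.3,0.0544,-0.0026,-0.0024,0,0.5,0.0544,-0.0026,-0.0024,0,0.6,0.0544,-0.0026,-0.0024,0,0.7,0.0544,-0.0026,-0.0024,0,0.75,0.0544,-0.0026,-0.0024,0,0.8,0.0544,-0.0026,-0.0024,0,1]'
python3 -m crank '[0,0,0,0,1,0,0,0,0,1,0,0,0,0,1,-0.01,0,0,0,1,-0.02,0,0,0,1,-0.04,0,0,0,1,-0.06,0,0,0,1,-0.08,0,0,0,1,-0.1,0,0,0,1,-0.12,0,0,0,1]'
python3 -m crank '[-0.04,0,0,0,1,-0.08,0,0,0,1,-0.1,0,0,0,1,-0.12,0,0,0,1,-0.14,0,0,0,1,-0.14,0,0,0,1,-0.14,0,0,0,1,-0.14,0,0,0,1,-0.14,0,0,0,1,-0.14,0,0,0,1]'
python3 - <<'E'
from h import *
print(delta([.4476,.3007,.18]),toolR().round(3)[:2],r.state()['wrist_force'])
s=viewer.capture('side');w=viewer.capture('wrist'); cv2.imwrite('pics/c8.png',np.hstack([cv2.resize(s[100:270,180:350],(400,400)),cv2.resize(w,(533,400))[:,:400]]))
E
```

```text
time: 29.23
ee_pos: [0.5064, -0.0049, 0.0467]
eef_rot: [1.204, 1.57, -0.253]
wrist_force: [-0.1, 0.7, 2.1]
width: 0.0188
time: 30.07
ee_pos: [0.5063, -0.0049, 0.1076]
eef_rot: [1.346, 1.57, -0.112]
wrist_force: [-0.0, 0.9, -1.1]
width: 0.0189
time: 30.9
ee_pos: [0.5052, -0.0047, 0.1749]
eef_rot: [-1.845, 1.569, 2.981]
wrist_force: [0.1, -0.1, -0.7]
width: 0.0191
[-0.0097 -0.0455 -0.62  ] [[-0.002  0.994  0.113]
 [ 0.     0.113 -0.994]] [ 0.10307646 -0.0878537  -0.70106676]
```

View pics/c8.png

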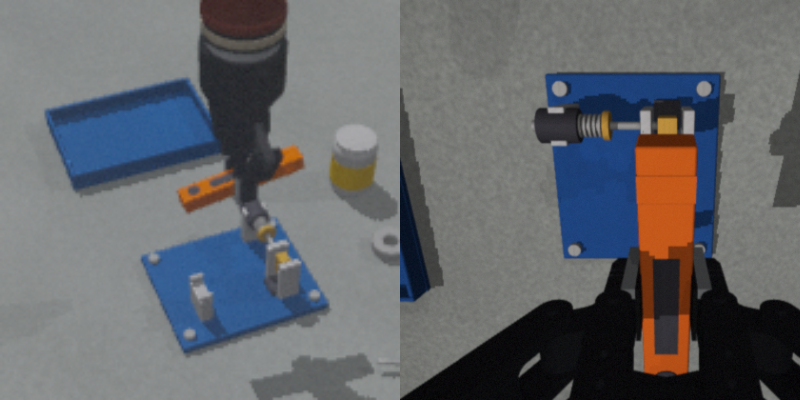

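The link is held but tilted, and the grip is low: the fingertips sit about 9 mm below its underside, so I can't set it flat without a drop. Since the tilt matches, I'll rest it between the tray floor and the far tray wall, regrip higher, then set it down level.

```bash
python3 -m crank '[0,0,-0.06,0,1,0,0.01,-0.14,0,1,0,0.02,-0.22,0,1,0,0.03,-0.3,0,1,0,0.038,-0.38,0,1,0,0.038,-0.46,0,1,0,0.038,-0.54,0,1,0,0.038,-0.59,0,1,0,0.038,-0.61,0,1,0,0.038,-0.62,0,1]'
python3 -m crank '[0,0,0,0,1,0,0,0,0,1,0,0,0,0,1,0,0,0,0,1,0,0,0,0,1,0.02,0,0,0,1,0.05,0,0,0,1,0.09,0,0,0,1,0.13,0,0,0,1,0.16,0,0,0,1]'
python3 - <<'E'
from h import *
print(r.state()['ee_pos'],delta([.4893,.3053,.03]),toolR().round(3)[:2],r.state()['wrist_force'])
s=viewer.capture('side');w=viewer.capture('wrist'); c=viewer.camera_params('wrist'); cv2.imwrite('pics/c9.png',np.hstack([cv2.resize(s[90:220,170:300],(400,400)),cv2.resize(w,(533,400))[:,60:460]]))
# far tray wall top edge in wrist view
E
```

```text
time: 31.83
ee_pos: [0.4892, 0.307, 0.1757]
eef_rot: [-1.146, 1.57, -2.601]
wrist_force: [-0.5, 0.1, -1.8]
width: 0.0189
time: 32.67
ee_pos: [0.4889, 0.3044, 0.0938]
eef_rot: [-1.229, 1.569, -2.687]
wrist_force: [-0.2, -0.1, -0.7]
width: 0.0188
[0.48892197 0.30440025 0.09375382] [ 0.1275  0.0012 -0.0018] [[-0.002  0.994  0.112]
 [-0.001  0.112 -0.994]] [-0.23360593 -0.10431093 -0.71513474]
```

View pics/c9.png

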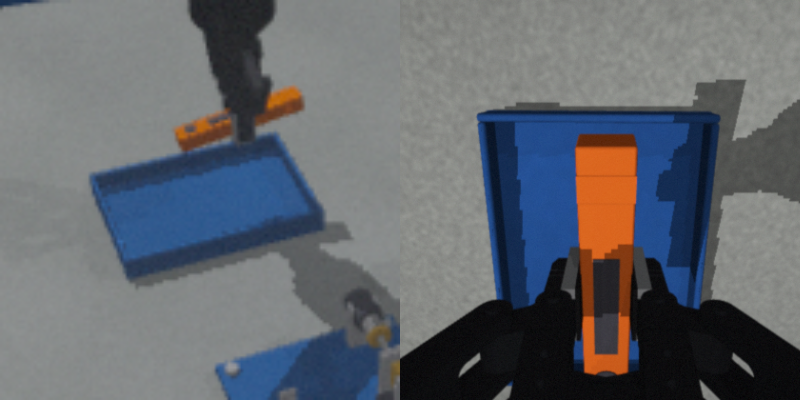

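```bash
python3 -c "
from h import *
c=viewer.camera_params('wrist')
print(cast(c,[((60+200)*1.05,113*1.05),((60+200)*1.05,124*1.05)],.024)*1000, cast(c,[((60+206)*1.05,136*1.05)],.104)*1000)"
```

```text
[[549.6379373  313.42774308  24.        ]
 [543.4667241  312.76133154  24.        ]] [[548.49348927 310.02154899 104.        ]]
```

```bash
python3 -m crank '[0.02,0.009,-0.0018,0,1,0.05,0.009,-0.0018,0,1,0.08,0.009,-0.0018,0,1,0.105,0.009,-0.0018,0,1,0.12,0.009,-0.0018,0,1,0.128,0.009,-0.0018,0,1,0.135,0.009,-0.0018,0,1,0.142,0.009,-0.0018,0,1,0.147,0.009,-0.0018,0,1,0.147,0.009,-0.0018,0,1]'
python3 -m crank '[0.001,0,0,0,1,0.002,0,0,0,1,0.003,0,0,0,1,0.004,0,0,0,1,0.005,0,0,0,1,0.006,0,0,0,1,0.007,0,0,0,1,0.008,0,0,0,1,0.008,0,0,0,1,0.008,0,0,0,1]'
```

```text
time: 33.6
ee_pos: [0.4942, 0.3068, 0.0225]
eef_rot: [1.785, 1.571, 0.327]
wrist_force: [0.1, 0.3, -1.5]
width: 0.0187
time: 34.43
ee_pos: [0.4941, 0.3067, 0.0185]
eef_rot: [-1.418, 1.571, -2.876]
wrist_force: [-0.2, 0.0, -1.0]
width: 0.0193
```

Fingertips are at about 10.5 mm with no contact yet; another 3–4 mm.

```bash
python3 -m crank '[0.0005,0,0,0,1,0.001,0,0,0,1,0.0015,0,0,0,1,0.002,0,0,0,1,0.0025,0,0,0,1,0.003,0,0,0,1,0.0035,0,0,0,1,0.004,0,0,0,1,0.004,0,0,0,1,0.004,0,0,0,1]'
python3 -m crank '[0.0005,0,0,0,1,0.001,0,0,0,1,0.0015,0,0,0,1,0.002,0,0,0,1,0.0025,0,0,0,1,0.003,0,0,0,1,0.0035,0,0,0,1,0.004,0,0,0,1,0.004,0,0,0,1,0.004,0,0,0,1]'
```

```text
time: 35.27
ee_pos: [0.4942, 0.3067, 0.0166]
eef_rot: [-1.031, 1.571, -2.488]
wrist_force: [1.1, 0.3, -1.1]
width: 0.0195
time: 36.1
ee_pos: [0.4942, 0.3068, 0.0147]
eef_rot: [1.334, 1.571, -0.124]
wrist_force: [0.7, -1.1, -0.4]
width: 0.0188
```

```bash
python3 -m crank '[0.0005,0,0,0,1,0.001,0,0,0,1,0.0015,0,0,0,1,0.002,0,0,0,1,0.002,0,0,0,1,0.002,0,0,0,1,0.0025,0,0,0,1,0.003,0,0,0,1,0.003,0,0,0,1,0.003,0,0,0,1]'
python3 - <<'E'
from h import *
s=viewer.capture('side');w=viewer.capture('wrist'); cv2.imwrite('pics/c10.png',np.hstack([cv2.resize(s[90:220,170:300],(400,400),interpolation=cv2.INTER_CUBIC),cv2.resize(w,(533,400))[:,60:460]]))
E
```

```text
time: 36.93
ee_pos: [0.4943, 0.3069, 0.0139]
eef_rot: [1.802, 1.571, 0.344]
wrist_force: [-3.9, -1.6, 6.9]
width: 0.0193
```

View pics/c10.png

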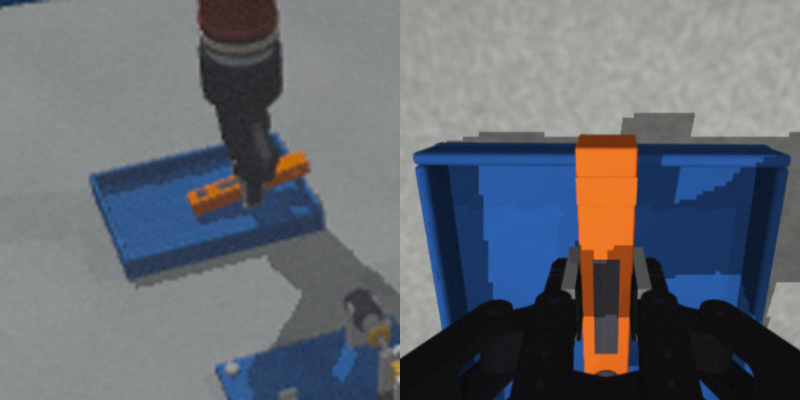

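```bash
python3 -m crank '[0,0,0,0,0.85,0,0,0,0,0.8,0,0,0,0,0.78,0,0,0,0,0.76,0,0,0,0,0.74,0,0,0,0,0.72,0,0,0,0,0.7,0,0,0,0,0.65,0,0,0,0,0.6,0,0,0,0,0.6]'
python3 -m crank '[-0.005,0,0,0,0.6,-0.01,0,0,0,0.6,-0.015,0,0,0,0.6,-0.02,0,0,0,0.6,-0.024,0,0,0,0.6,-0.024,0,0,0,0.7,-0.024,0,0,0,0.8,-0.024,0,0,0,1,-0.024,0,0,0,1,-0.024,0,0,0,1]'
python3 -m crank '[0,0,0,0,1,0,0,0,0,1,-0.005,0,0,0,1,-0.01,0,0,0,1,-0.02,0,0,0,1,-0.03,0,0,0,1,-0.04,0,0,0,1,-0.05,0,0,0,1,-0.06,0,0,0,1,-0.06,0,0,0,1]'
python3 - <<'E'
from h import *
print(r.state()['ee_pos'],delta([.4476,.3007,.055]),r.state()['wrist_force'])
s=viewer.capture('side');w=viewer.capture('wrist'); cv2.imwrite('pics/c11.png',np.hstack([cv2.resize(s[90:220,170:300],(400,400),interpolation=cv2.INTER_CUBIC),cv2.resize(w,(533,400))[:,60:460]]))
E
```

```text
time: 37.87
ee_pos: [0.494, 0.3066, 0.0128]
eef_rot: [-1.173, 1.57, -2.631]
wrist_force: [-0.4, -0.2, 0.3]
width: 0.0342
time: 38.7
ee_pos: [0.4946, 0.3069, 0.0258]
eef_rot: [1.844, 1.57, 0.387]
wrist_force: [-2.0, -1.0, 5.0]
width: 0.0183
time: 39.53
ee_pos: [0.4953, 0.3073, 0.0567]
eef_rot: [1.909, 1.568, 0.452]
wrist_force: [0.5, 0.5, -0.9]
width: 0.0184
[0.49526976 0.30727711 0.05672262] [ 0.0032 -0.0962  0.0023] [ 0.53196834  0.49327166 -0.86326817]
```

View pics/c11.png

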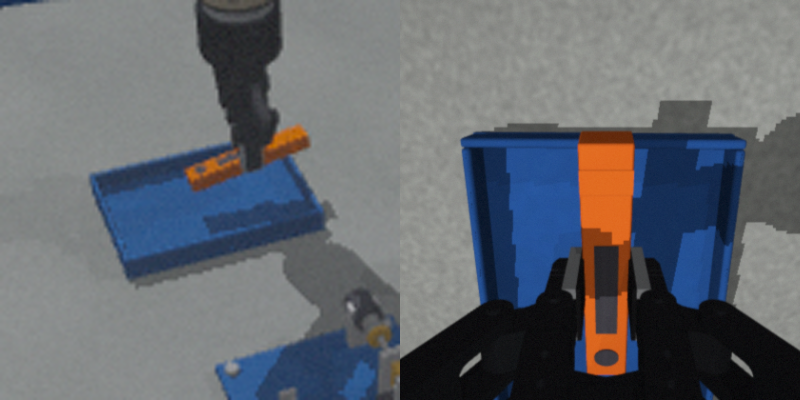

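```bash
python3 -m crank '[0,-0.02,0,0,1,0,-0.05,0.001,0,1,0,-0.08,0.002,0,1,0,-0.096,0.002,0,1,0.01,-0.096,0.002,0,1,0.02,-0.096,0.002,0,1,0.03,-0.096,0.002,0,1,0.04,-0.096,0.002,0,1,0.05,-0.096,0.002,0,1,0.056,-0.096,0.002,0,1]'
python3 -m crank '[0.002,0,0,0,1,0.004,0,0,0,1,0.006,0,0,0,1,0.008,0,0,0,1,0.01,0,0,0,1,0.011,0,0,0,1,0.012,0,0,0,1,0.012,0,0,0,1,0.012,0,0,0,1,0.012,0,0,0,1]'
```

```text
time: 40.47
ee_pos: [0.4467, 0.3001, 0.0261]
eef_rot: [-1.196, 1.57, -2.654]
wrist_force: [-1.0, 0.5, -1.6]
width: 0.0184
time: 41.3
ee_pos: [0.4478, 0.3005, 0.0227]
eef_rot: [1.489, 1.569, 0.032]
wrist_force: [0.2, -2.3, 5.4]
width: 0.0185
```

```bash
python3 -m crank '[0.001,0,0,0,1,0.002,0,0,0,1,0.003,0,0,0,1,0.004,0,0,0,1,0.005,0,0,0,1,0.006,0,0,0,1,0.007,0,0,0,1,0.008,0,0,0,1,0.008,0,0,0,1,0.008,0,0,0,1]'
python3 -m crank '[0.001,0,0,0,1,0.002,0,0,0,1,0.003,0,0,0,1,0.004,0,0,0,1,0.004,0,0,0,1,0.004,0,0,0,1,0.004,0,0,0,1,0.004,0,0,0,1,0.004,0,0,0,1,0.004,0,0,0,1]'
```

```text
time: 42.13
ee_pos: [0.4491, 0.301, 0.0193]
eef_rot: [1.72, 1.566, 0.263]
wrist_force: [0.9, -2.0, 6.4]
width: 0.0184
time: 42.97
ee_pos: [0.4496, 0.3012, 0.0175]
eef_rot: [1.776, 1.565, 0.319]
wrist_force: [2.5, -1.6, 4.7]
width: 0.0185
```

```bash
python3 -m crank '[0.001,0,0,0,1,0.002,0,0,0,1,0.003,0,0,0,1,0.004,0,0,0,1,0.004,0,0,0,1,0.004,0,0,0,1,0.004,0,0,0,1,0.004,0,0,0,1,0.004,0,0,0,1,0.004,0,0,0,1]'
python3 -m crank '[0.0005,0,0,0,1,0.001,0,0,0,1,0.0015,0,0,0,1,0.002,0,0,0,1,0.002,0,0,0,1,0.002,0,0,0,1,0.002,0,0,0,1,0.002,0,0,0,1,0.002,0,0,0,1,0.002,0,0,0,1]'
```

```text
time: 43.8
ee_pos: [0.4501, 0.3015, 0.0157]
eef_rot: [1.822, 1.564, 0.364]
wrist_force: [3.0, -1.5, 6.5]
width: 0.0187
time: 44.63
ee_pos: [0.4503, 0.3016, 0.015]
eef_rot: [1.813, 1.563, 0.356]
wrist_force: [2.2, -1.0, 8.0]
width: 0.0183
```

```bash
python3 -m crank '[0.0005,0,0,0,1,0.001,0,0,0,1,0.0015,0,0,0,1,0.002,0,0,0,1,0.002,0,0,0,1,0.002,0,0,0,1,0.002,0,0,0,1,0.002,0,0,0,1,0.002,0,0,0,1,0.002,0,0,0,1]'
python3 -m crank '[0.0005,0,0,0,1,0.001,0,0,0,1,0.0015,0,0,0,1,0.002,0,0,0,1,0.002,0,0,0,1,0.002,0,0,0,1,0.002,0,0,0,1,0.002,0,0,0,1,0.002,0,0,0,1,0.002,0,0,0,1]'
```

```text
time: 45.47
ee_pos: [0.4503, 0.3016, 0.015]
eef_rot: [1.792, 1.564, 0.335]
wrist_force: [-0.6, -2.8, 13.8]
width: 0.0185
time: 46.3
ee_pos: [0.4503, 0.3016, 0.0149]
eef_rot: [1.768, 1.565, 0.31]
wrist_force: [-1.7, -3.5, 20.5]
width: 0.0186
```

The force rises with no further sinking, so the link is flat on the floor. I'll relax the load, release slowly and rise.

```bash
python3 -m crank '[-0.002,0,0,0,1,-0.004,0,0,0,1,-0.005,0,0,0,0.85,-0.005,0,0,0,0.8,-0.005,0,0,0,0.77,-0.005,0,0,0,0.74,-0.005,0,0,0,0.7,-0.005,0,0,0,0.65,-0.005,0,0,0,0.6,-0.005,0,0,0,0.55]'
python3 -m crank '[-0.01,0,0,0,0.55,-0.03,0,0,0,0.55,-0.06,0,0,0,0.55,-0.1,0,0,0,0.55,-0.14,0,0,0,0.55,-0.18,0,0,0,0.4,-0.22,0,0,0,0.2,-0.26,0,0,0,0,-0.28,0,0,0,0,-0.28,0,0,0,0]'
python3 -m crank '[0,-0.1,0,0,0,0,-0.16,0,0,0,0,-0.22,0,0,0,0,-0.24,0,0,0,0,-0.24,0,0,0,0,-0.24,0,0,0,0,-0.24,0,0,0,0,-0.24,0,0,0,0,-0.24,0,0,0,0,-0.24,0,0,0]'
python3 - <<'E'
from h import *
s=viewer.capture('side'); t=viewer.capture('top'); c=viewer.camera_params('top'); cs=viewer.camera_params('side')
O=((8,150,100),(22,255,255))
print('link top',rect(c,mask(t,*O,(125,180,205,285)),.021)); print('link side',rect(cs,mask(s,*O,(195,130,280,185)),.021))
a=cv2.imread('pics/top0.png')
for n,z,lo,hi,roi in [('driver',.01,(45,100,40),(80,255,255),(330,100,370,150)),('tin',.06,(18,120,100),(32,255,255),(210,120,245,160)),('bearing',.014,(0,0,170),(180,60,255),(262,133,290,156)),('stand',.036,(5,80,60),(22,255,255),(390,195,440,245))]:
    print(n,[rect(c,mask(i,lo,hi,roi),z)['c'] for i in (a,t)])
cv2.imwrite('pics/c12.png',np.hstack([cv2.resize(s[120:200,185:285],(400,320)),cv2.resize(t[180:290,120:210],(262,320))]))
E
```

```text
time: 47.13
ee_pos: [0.4458, 0.3, 0.012]
eef_rot: [-1.241, 1.569, -2.698]
wrist_force: [-0.2, 0.2, 0.2]
width: 0.0384
time: 47.97
ee_pos: [0.4486, 0.3014, 0.1562]
eef_rot: [1.924, 1.564, 0.467]
wrist_force: [0.2, -0.4, -0.6]
width: 0.0854
time: 48.8
ee_pos: [0.3284, 0.2869, 0.1527]
eef_rot: [1.778, 1.571, 0.32]
wrist_force: [-0.2, -0.1, 0.3]
width: 0.0853
link top {'c': (445.5, 298.6), 'size': (122.2, 19.3), 'ang': 6.5, 'n': 104}
link side {'c': (446.5, 291.8), 'size': (124.5, 32.4), 'ang': 6.5, 'n': 111}
driver [(738.1, -176.8), (738.1, -176.8)]
tin [(658.8, 145.4), (658.8, 144.1)]Traceback (most recent call last):
  File "<stdin>", line 7, in <module>
  File "h.py", line 10, in rect
    c=max(cv2.findContours(mask,cv2.RETR_EXTERNAL,cv2.CHAIN_APPROX_NONE)[0],key=cv2.contourArea)[:,0]
      ~~~^^^^^^^^^^^^^^^^^^^^^^^^^^^^^^^^^^^^^^^^^^^^^^^^^^^^^^^^^^^^^^^^^^^^^^^^^^^^^^^^^^^^^^^
ValueError: max() iterable argument is empty
```

```bash
python3 - <<'E'
from h import *
s=viewer.capture('side'); t=viewer.capture('top'); a=cv2.imread('pics/top0.png'); b=cv2.imread('pics/side0.png')
for i in (b,s):
    y,x=np.nonzero(mask(i,(0,150,50),(4,255,255),(300,305,345,355))|mask(i,(170,150,50),(180,255,255),(300,305,345,355))); print('fork px',len(x),x.mean(),y.mean(),y.min(),y.max())
d=cv2.absdiff(a,t).max(2)
print('bearing diff',d[133:156,262:290].max(),'tin diff',d[125:160,210:245].max())
f=r.finish_job(); print(f, r.state()['time'])
E
```

```text
fork px 47 320.02127659574467 331.5531914893617 325 338
fork px 63 320.14285714285717 328.6031746031746 322 336
bearing diff 8 tin diff 8
the job is handed in; nothing more can be done
the job is handed in; nothing more can be done
```

The link is off the rig and lying in the blue tray, the fork is back in its stand, and the job was handed in at about 49 s.

- **Release:** The fork went over the bare neck and touched the collar at about y = 39.5 mm (world). Pushing it back read at most about 8 N at the points I sampled, and the picture showed the eye sprung up after about 9–10 mm of travel. I then let the bar back slowly and lifted out.
- **Fork:** It stands in its slot but leans about 8°, against about 3–4° at the start. It first leaned about 10°; I straightened it once and released it more slowly, but it settled against the slot edge again.
- **Link:** My first grip was too low to set it flat. I rested it between the tray floor and the far wall, gripped it higher and pressed it level, with up to 20 N on the tray floor, before a slow release.
- **Last checks:**
  - The top view puts the link at the tray centre within about 3 mm. It measures 122 × 19 mm at a yaw of 6.5°, which fits it lying flat.
  - The driver, tin and bearing showed no movement between the first and last pictures.
  - The fork was still upright in the side view.

I viewed 14 pictures, over the limit of 12. The final state of the link was checked by numbers only. One check script stopped on an empty bearing mask, so I checked the bearing by comparing pictures instead.

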